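# Stir the finishing chips and hang up the stirrer

### The job

Take the orange-handled stirrer out of its slanted holder, reach in under the wire rack with it and stir the chips in the steel pan round until every chip lies about its own width or more from where it started, keeping all chips in the pan. Then hang the stirrer on the yellow hook by the window in its handle and let it hang still. Do not push against the rack, and leave the can and the jar where they are.

Things in the scene. Friction and masses are not known exactly. Their poses are not given: they have to be found in the camera images.
- station: Fixed grey base plate 240 x 300 x 6 mm with a round open steel pan on it. Origin on the bench under the pan's centre; x points away from the robot (at yaw 0), z up. The pan's inner floor is flat, 74 mm in radius, 10 mm above the bench; its 3 mm wall flares to 100 mm outer radius at the rim, 51 mm above the bench. A wire rack stands over its far half.
- pan_floor (a point): Centre of the pan's inner floor, 10 mm above the bench.
- rack: Fixed dark two-tier wire rack over the far half of the pan; origin and axes as the station. Tiers of bars at height 210-220 and 325-335 mm, from above the pan's middle (x = -15 mm) back to x = 135 mm, y = -150 to 150 mm, on two posts at x = 128, y = +-145 mm; two blue bins on the lower tier, up to height 270 mm, at y = +-(70 to 140) mm..
- stirrer: Loose stirrer 223 mm long, 0.1-0.17 kg. Origin: centre of lower end; z along it to the handle, y the handle's normal. Aluminium bar 16 x 16 mm, z = 0-120 mm. Flat orange handle 46 mm wide (x), 10 mm thick (y), z = 120-223 mm: window through it along y, 32 mm wide, z = 132-178 mm, solid tab above. Starts in the holder, leaning about 25 degrees from vertical, handle up and towards the holder's -x.
- stirrer_tip (a point): Centre of the stirrer's lower end.
- stirrer_window (a point): Middle of the upper edge of the handle's window, which is to bear on the hook; 178 mm from the lower end. Axes as the stirrer.
- stirrer_grip (a point): Centre of the solid tab at the handle's top, 200 mm from the lower end: the place to grip, across the 10 mm thickness (stirrer y). Fingers that reach at most 20 mm below it stay out of the window. Axes as the stirrer.
- holder: Fixed slanted holder, black plastic on a blue foot 150 x 90 mm. Its square socket leans 25 degrees from vertical to the holder's -x (roughly towards the robot) and takes the bar's lowest 70 mm with 3 to 4 mm play; a back rail under the bar reaches 115 mm up. The stirrer is drawn out along its length. Origin on the bench, 22 mm below the bar's lower end; z up.
- hookstand: Fixed stand, blue foot 150 x 110 x 10 mm. Dark post 16 mm thick at x = 50 mm, no higher than the hook. Yellow hook of 10 mm round bar runs level from it to x = -50 mm, then turns up to a tip 14 mm above the level bar's top (264 mm above the bench). Origin on the bench under the level bar's middle; the hook points to -x (at yaw 0 to the robot), z up.
- hook_seat (a point): Top of the hook's level bar at its middle, 250 mm above the bench, 50 mm from the axes of both post and upturned tip. Axes as the hookstand.
- can: Bystander: loose can with a red label, 60 mm across, 100 mm tall. Origin under its centre.
- jar: Bystander: loose jar with black cap, 64 mm across, 85 mm tall. Origin under its centre.
- chip1: Loose ceramic finishing chip, a short cylinder 26 mm across and 20 mm high, 26 g, green, white or yellow; origin at the centre of one end face. At the start the nine stand on the pan's floor in a loose ring 50 mm in radius; the pan's middle is free.
- chip2: Another such chip, the same size.
- chip3: Another such chip, the same size.
- chip4: Another such chip, the same size.
- chip5: Another such chip, the same size.
- chip6: Another such chip, the same size.
- chip7: Another such chip, the same size.
- chip8: Another such chip, the same size.
- chip9: Another such chip, the same size.

How it is judged:
By the outcome, as a careful person would: the job done as asked, in the order asked, and still so for the second after the job is handed in, with the robot touching nothing.
It also fails if it takes over 72 s, if anything falls off the work surface, if the arm or the gripper's body presses on something with over 40 N, if the wrist force passes 120 N, or if a joint passes its speed limit or range.

### The arm

A 6-joint arm with a two-finger parallel gripper is mounted at the origin on the work surface. World frame = base frame: x ahead of the robot, y to its left, z up, the work surface at z = 0. Lengths are in mm, angles in rad, forces in N, time in s.
With the tool pointing down it reaches from about 325 to 775 mm from the base axis. Payload 5.5 kg.
Tool frame: the origin (TCP) lies on the mounting face of the last link; the fingertips stand 173 mm ahead of it and the grasp point (between the pads) lies 155 mm ahead of it; z points along the fingers, y is the line along which they close (so a half turn about z gives the same grasp; the last joint's range is limited). The gripper opens to 85 mm and grips with 20 to 120 N. Pads are 22 mm wide; open, the fingers measure 114 mm over their backs; the gripper's body (76 mm by 85 mm) begins 54 mm behind the grasp point. The pads swing forward as they close: fully open they stand 13 mm farther back than shut.
Start: joints at [-1.394, 0.091, 1.231, -0, 1.82, -0.057], TCP at [139.004, -583.692, 404.675] pointing down, gripper open.
Joint ranges: [-2.87, 2.87], [-0.86, 2.18], [0.17, 2.46], [-1.51, 4.65], [0.06, 2.69], [-2.65, 2.65]. Speed limits (rad/s): [2.57, 2.57, 3.01, 3.14, 3.14, 3.14].

### API

Orientations are given as [roll, pitch, yaw] about the fixed x, y, z axes, in that order (R = Rz(yaw) Ry(pitch) Rx(roll)).
In Python, from station import arm gives the robot as it stands. Calls block until the motion is done:
- arm.reach(position, orientation): joint-space move of the TCP to a pose.
- arm.servo_line(position, frame=None, v=150): straight line of the TCP; frame=None keeps the orientation; v is the mean speed in mm/s.
- arm.set_joints(angles): joint-space move.
- arm.command_gripper(opening): finger opening in mm; the grip force is fixed at half the most; returns when the fingers have stopped.
- arm.dwell(seconds).
- arm.inverse_kinematics(position, orientation): joint angles nearest the present ones, or None.
- arm.state(): the state.
- arm.read_camera(name): name is "scene" or "top"; returns a dict with "img" (400x640x3 uint8, blue, green, red), "z_map" (400x640 float32, mm along the optical axis (not along the pixel's ray), 0 where there is no reading), "mtx" (3x3 intrinsics, pixels), "R" (3x3) and "t" (3): a world point X has camera coordinates R X + t. Camera axes: x right, y down, z forward; pixel columns grow to the right and rows downward; lengths in mm; the calibration is good to about 2 mm. A picture is of the moment at which its call begins.
A pose or a line that the arm cannot do raises arm.IKError and nothing moves.
- arm.finish_job(): hands the job in; it is judged then, once.
The state is a dict: "t": time; "q": joint angles; "joint_velocities": joint speeds; "effort": joint torques, N m; "tool_pos": TCP position; "ee_rot": TCP orientation; "force": force on the tool from outside, world axes, zero at the start; "ft_torque": the same for the moment, N m; "grip_width": finger opening in mm; "gripper_force": force on a finger pad.
Only numpy, scipy, OpenCV 4.12 (cv2) and the standard library are available. Lean on these libraries where they do the work, as an engineer would, in place of code of your own. Each camera call takes 0.05 s, during which the arm holds its last target. There are 200 camera calls.

## Working session

There is one attempt and no reset: what is moved stays moved. The work goes in short steps, each a Python script; the robot and the scene stay as the last script left them, time stands still between calls to the robot, and variables do not carry over. Pictures are saved under pics/ and viewed, at most 10 in all, crops included, and the job is handed in when it is done.

```bash
ls; mkdir -p pics
python3 - <<'E'
from station import arm
import cv2,numpy as np
for n in("scene","top"):
    c=arm.read_camera(n); cv2.imwrite(f"pics/{n}0.png",c["img"]); np.savez(f"{n}0.npz",**c)
    print(n,c["mtx"].tolist(),(-c["R"].T@c["t"]).tolist(),c["R"].round(3).tolist())
print(arm.state())
E
```

```text
pics
scene [[492.688212032142, 0.0, 316.00028014702735], [0.0, 492.688212032142, 200.26036364658393], [0.0, 0.0, 1.0]] [657.5438862352462, -344.1948881777425, 1218.7155562774838] [[0.974, 0.225, -0.007], [0.21, -0.92, -0.33], [-0.081, 0.32, -0.944]]
top [[413.2696199406201, 0.0, 320.00152875842616], [0.0, 413.2696199406201, 200.27467177373813], [0.0, 0.0, 1.0]] [389.83793116216845, 3.387654382521047, 1030.5485004056086] [[-0.013, -1.0, 0.012], [-0.984, 0.011, -0.177], [0.177, -0.014, -0.984]]
{'t': 0.1, 'q': array([-1.39368626e+00,  9.18043511e-02,  1.23177963e+00,  1.31294243e-05,
        1.81978199e+00, -5.66846915e-02]), 'joint_velocities': array([ 0.00023327, -0.00053713, -0.00284304,  0.00070157,  0.001124  ,
       -0.00229236]), 'effort': array([ 2.96551450e-03, -4.60216641e+01, -4.19217539e+01, -2.22999518e-05,
        1.05669335e-02,  2.89752052e-06]), 'tool_pos': array([ 139.02193883, -583.73156026,  403.6432128 ]), 'ee_rot': array([-3.13982290e+00, -1.13176082e-04,  2.33797878e-01]), 'force': array([-0.63892284,  0.60117795, -0.06772499]), 'ft_torque': array([-0.00974969, -0.00924555, -0.01380004]), 'gripper_force': 0.0, 'grip_width': 85.14383294701229}
```

View pics/scene0.png

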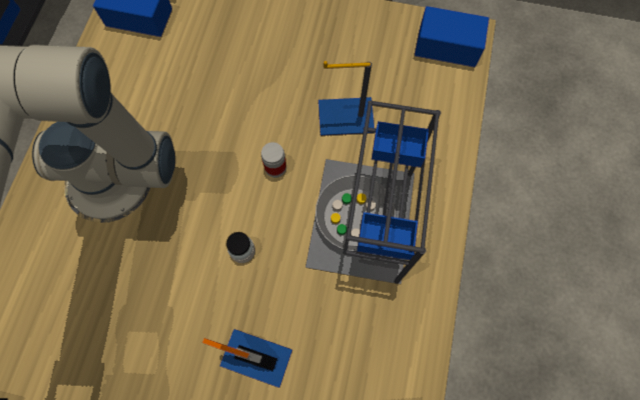

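View pics/top0.png

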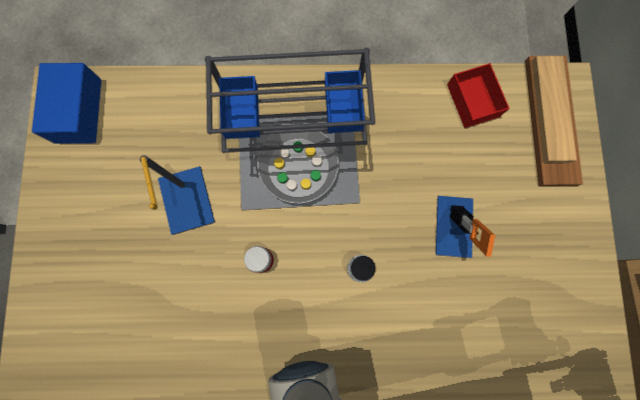

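The scene view shows the hook at about (325..370, 65), the pan at (355, 212), and the stirrer at (225, 347) in its holder at (255, 357). The top view shows the hook at (143..153, 158..207), the pan centre at (298, 168), the handle at (483, 237), the can at (259, 259) and the jar at (362, 268).

```bash
cat > vis.py <<'E'
import cv2,numpy as np
def cloud(c):
    v,u=np.mgrid[:400,:640]; z=c["z_map"]; K=c["mtx"]
    P=np.stack([(u-K[0,2])/K[0,0]*z,(v-K[1,2])/K[1,1]*z,z],-1)
    W=(P-c["t"])@c["R"]; W[z<=0]=np.nan
    return W
def ray(c,uv):
    d=np.linalg.inv(c["mtx"])@np.array([uv[0],uv[1],1.]); return -c["R"].T@c["t"],c["R"].T@d
def onplane(c,uv,h):
    o,d=ray(c,uv); return o+d*(h-o[2])/d[2]
def tri(c1,a,c2,b):
    o,d=ray(c1,a);p,e=ray(c2,b)
    s,t=np.linalg.lstsq(np.c_[d,-e],p-o,rcond=None)[0]
    x,y=o+s*d,p+t*e; return (x+y)/2,np.linalg.norm(x-y)
def mask(c,hlo,hhi,s=120,v=60):
    h=cv2.cvtColor(c["img"],cv2.COLOR_BGR2HSV); return cv2.inRange(h,(hlo,s,v),(hhi,255,255))
def roi(m,x0,y0,x1,y1):
    o=np.zeros_like(m);o[y0:y1,x0:x1]=m[y0:y1,x0:x1];return o
E
python3 - <<'E'
import numpy as np,cv2
from vis import *
np.set_printoptions(precision=1,suppress=True)
S=np.load("scene0.npz");T=np.load("top0.npz")
S={k:S[k] for k in S};T={k:T[k] for k in T}
WS,WT=cloud(S),cloud(T)
R={"scene":dict(st=(190,325,260,365),hk=(310,50,385,80),pl=(295,150,420,285),foot=(215,325,300,390),hf=(310,90,380,140)),
"top":dict(st=(460,205,505,265),hk=(130,145,165,215),pl=(230,115,365,215),foot=(425,185,485,265),hf=(150,160,220,240))}
for n,c,W in(("scene",S,WS),("top",T,WT)):
    for name,k,h in(("orange",'st',(4,17,170)),("yellow",'hk',(18,32,120)),("foot",'foot',(98,125,100)),("hfoot",'hf',(98,125,100))):
        m=roi(mask(c,h[0],h[1],h[2],60),*R[n][k])
        p=W[m>0];p=p[~np.isnan(p[:,0])]
        print(n,name,len(p),"mean",p.mean(0),"std axes");
        U,s,V=np.linalg.svd(p-p.mean(0),full_matrices=False);print(s/np.sqrt(len(p)));print(V)
        r=cv2.minAreaRect(cv2.findNonZero(m));b=cv2.boxPoints(r);print(" box",b.tolist())
        if 'foot' in name:
            q=p[abs(p[:,2]-np.median(p[:,2]))<6]
            rr=cv2.minAreaRect(q[:,:2].astype(np.float32));print(" z",np.median(p[:,2]),"rect",rr)
        if name=="yellow":
            i=p@V[0];print(" ends",p[i.argmin()],p[i.argmax()], "zpct",np.percentile(p[:,2],[5,50,95]))
        if name=="orange":
            i=(p-p.mean(0))@V[0];print(" ends",p.mean(0)+V[0]*i.min(),p.mean(0)+V[0]*i.max())
    hsv=cv2.cvtColor(c["img"],cv2.COLOR_BGR2HSV)
    m=cv2.inRange(hsv,(0,0,50),(180,45,255));m=roi(m,*R[n]['pl'])
    p=W[(m>0)&(abs(W[...,2]-6)<4)];rr=cv2.minAreaRect(p[:,:2].astype(np.float32));print(" plate",len(p),rr,np.median(p[:,2]))
E
```

```text
scene orange 242 mean [ 462.3 -340.6  202.3] std axes
[35.7 23.6  2.8]
[[ 0.4 -0.  -0.9]
 [ 0.9 -0.1  0.4]
 [-0.1 -1.   0. ]]
 box [[201.750244140625, 342.408447265625], [203.68951416015625, 337.1195068359375], [248.20468139648438, 353.44171142578125], [246.26541137695312, 358.73065185546875]]
 ends [ 451.2 -339.3  231.5] [ 518.  -347.3   56.6]
scene yellow 1984 mean [546.5 477.9  27.3] std axes
[97.6 62.2 23.6]
[[-0.   0.6 -0.8]
 [-1.  -0.2 -0.1]
 [ 0.2 -0.8 -0.6]]
 box [[310.0, 50.0], [384.0, 50.0], [384.0, 79.0], [310.0, 79.0]]
 ends [521.5 306.2 264.6] [636.8 570.1  -4.3] zpct [ -4.2   0.2 248.7]
scene foot 1789 mean [ 506.9 -345.     8.3] std axes
[45.2 29.1  6.7]
[[ 1.  -0.1  0. ]
 [ 0.1  1.   0. ]
 [ 0.   0.  -1. ]]
 box [[219.74452209472656, 365.45257568359375], [233.29197692871094, 328.19708251953125], [292.22625732421875, 349.62774658203125], [278.6788330078125, 386.88323974609375]]
 z 7.7340321181298 rect ((503.4232482910156, -344.768310546875), (87.76475524902344, 148.0231170654297), 84.38272857666016)
scene hfoot 1675 mean [575.  314.   23.7] std axes
[73. 37. 25.]
[[-0.
[... 1261 characters left out ...]
2], [470.9773254394531, 257.021728515625]]
 z 7.558635426359639 rect ((505.128662109375, -345.4191589355469), (88.05113220214844, 148.23492431640625), 84.2296371459961)
top hfoot 2420 mean [575.7 323.3   9.3] std axes
[41.9 31.7  5.6]
[[-1.  -0.2 -0. ]
 [ 0.2 -1.   0. ]
 [ 0.   0.  -1. ]]
 box [[157.00003051757812, 177.0], [200.058837890625, 166.23529052734375], [214.29412841796875, 223.17648315429688], [171.23532104492188, 233.94119262695312]]
 z 8.997220298004798 rect ((579.1392211914062, 324.9921875), (149.0476837158203, 109.56103515625), 15.868636131286621)
 plate 5008 ((679.0281982421875, 44.57572937011719), (238.89199829101562, 298.9765319824219), 2.9450953006744385) 5.8469931862355855
```

Run:
```python
import cv2,numpy as np
a=cv2.imread("pics/top0.png");b=cv2.imread("pics/scene0.png")
f=lambda i,x,y,w,h:cv2.resize(i[y:y+h,x:x+w],(400,300),interpolation=cv2.INTER_CUBIC)
cv2.imwrite("pics/crops.png",np.vstack([np.hstack([f(a,425,180,88,66+0),f(b,195,325,100,75)]),np.hstack([f(a,240,115,120,90),f(b,300,155,120,90)])]))
```

```text
(no output)
```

View pics/crops.png

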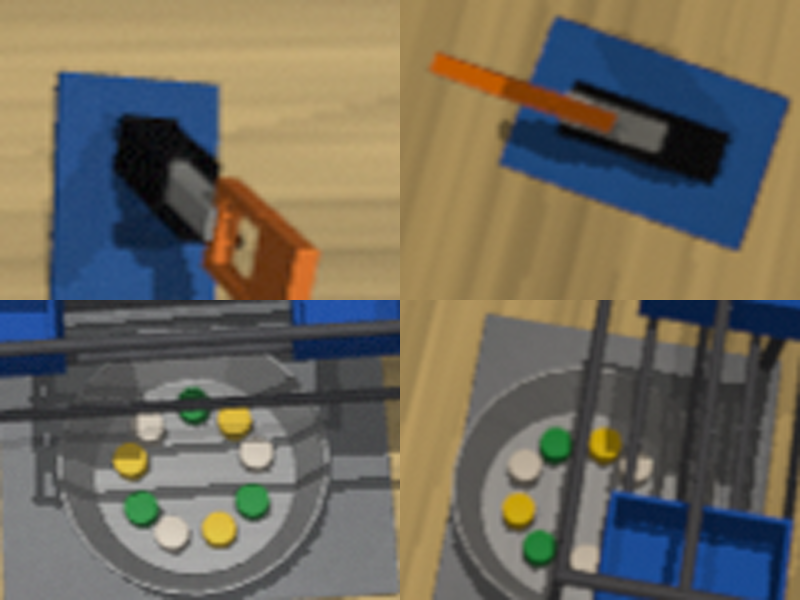

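The crops show the holder with the handle's broad face towards +y, and the ring of nine chips in the order Y G W, repeated three times. I'll refine the stirrer, hook, pan and chip positions now.

```bash
cat >> vis.py <<'E'
COL={"Y":(18,32,120,110),"G":(45,85,100,60)}
def chips(c,rc,h=30,ctr=None):
    """colour blobs + depth near chip top height, world xy at height h"""
    hsv=cv2.cvtColor(c["img"],cv2.COLOR_BGR2HSV);W=cloud(c);out=[]
    ms={"Y":mask(c,18,32,130,110),"G":mask(c,45,85,100,50),"W":cv2.inRange(hsv,(0,0,150),(30,75,255))}
    for k,m in ms.items():
        m=roi(m,*rc);n,l,s,cc=cv2.connectedComponentsWithStats(m)
        for i in range(1,n):
            if s[i,4]<12: continue
            p=onplane(c,cc[i],h)
            z=np.nanmedian(W[l==i][:,2])
            if 12<z<60 and (ctr is None or np.hypot(*(p[:2]-ctr))<85): out.append((k,int(s[i,4]),p[:2].round(1),round(float(z),1)))
    return out
E
python3 - <<'E'
import numpy as np,cv2
from scipy.optimize import least_squares
from vis import *
np.set_printoptions(precision=2,suppress=True)
S=np.load("scene0.npz");T=np.load("top0.npz")
S={k:S[k] for k in S};T={k:T[k] for k in T}
WS,WT=cloud(S),cloud(T)
print("top chips",*chips(T,(230,115,365,215)),sep="\n");print("scene chips",*chips(S,(295,150,420,285)),sep="\n")
for n,W in(("s",WS),("t",WT)):
    d=np.hypot(W[...,0]-682,W[...,1]-45)
    p=W[(d<112)&(d>88)&(W[...,2]>45)&(W[...,2]<54)][:,:2]
    f=least_squares(lambda q:np.hypot(p[:,0]-q[0],p[:,1]-q[1])-q[2],[682,45,98],loss="soft_l1").x;print("rim",n,len(p),f)
# hook: points z>235 yellow
for n,c,W,r in(("s",S,WS,(310,50,385,80)),("t",T,WT,(130,145,165,215))):
    m=roi(mask(c,18,32,120,60),*r)>0
    p=W[m&(W[...,2]>236)]
    l=cv2.fitLine(p[:,:2].astype(np.float32),cv2.DIST_HUBER,0,.01,.01).ravel();a=np.degrees(np.arctan2(l[1],l[0]))
    i=(p[:,:2]-l[2:])@l[:2];print("hook",n,len(p),"yaw",a,"ends",l[2:]+l[:2]*i.min(),l[2:]+l[:2]*i.max())
    for lo,hi in((0,.1),(.3,.7),(.75,.95)):
        k=(i-i.min())/np.ptp(i);q=p[(k>=lo)&(k<=hi)];print("  z",lo,np.percentile(q[:,2],[10,50,90]))
    r0=min if False else None
# stirrer frame: points of orange in holder-ish frame
yaw=np.radians(-5.7);t=np.radians(25);xh=np.array([np.cos(yaw),np.sin(yaw),0]);yh=np.array([-np.sin(yaw),np.cos(yaw),0])
zs=-np.sin(t)*xh+np.cos(t)*np.array([0,0,1]);xs=np.cross(yh,zs)
for n,c,W,r in(("s",S,WS,(190,325,260,365)),("t",T,WT,(460,205,505,265))):
    m=roi(mask(c,4,17,170,60),*r)>0
    p=W[m&(W[...,2]>115)];q=(p-np.array([504.3,-345.1,22]))@np.c_[xs,yh,zs]
    print("stir",n,len(q),np.percentile(q,[1,5,50,95,99],axis=0).tolist())
    U,s,V=np.linalg.svd(p-p.mean(0));print(" pca",V[0],V[2])
    if n=="t":  # broad face: plane fit
        k=np.abs(q[:,1]-np.percentile(q[:,1],80))<2.5;A=np.c_[q[k][:,0],q[k][:,2],np.ones(k.sum())];print(" face y = ",np.linalg.lstsq(A,q[k][:,1],rcond=None)[0],k.sum())
E
```

```text
top chips
('Y', 67, array([697.1,  12.5]), 29.2)
('Y', 81, array([666.7,  91.4]), 29.3)
('Y', 81, array([612.5,  25. ]), 29.3)
('G', 20, array([717.4,  45.1]), 29.1)
('G', 27, array([700.7,  43.7]), 28.2)
('G', 83, array([634.3,   0.1]), 29.0)
('G', 84, array([629.5,  82.4]), 28.4)
('W', 67, array([693.2,  72.3]), 28.0)
('W', 66, array([670.5,  -2.9]), 28.7)
scene chips
('Y', 72, array([666. ,  91.7]), 29.8)
('Y', 76, array([612.9,  25.4]), 29.2)
('G', 81, array([630.2,  82.1]), 29.4)
('G', 84, array([634.9,  -1. ]), 29.1)
('W', 77, array([609.3,  62.2]), 29.7)
('W', 19, array([698.9,  77.7]), 30.5)
('W', 56, array([669.5,  -0.2]), 29.3)
rim s 144 [661.34  44.06  96.65]
rim t 181 [660.51  42.18  96.65]
hook s 219 yaw 16.502161 ends [518.78 307.16] [623.69 338.24]
  z 0 [245.57 255.38 263.45]
  z 0.3 [244.42 248.58 251.13]
  z 0.75 [245.94 248.11 250.47]
hook t 283 yaw 16.529501 ends [517.15 305.91] [623.6 337.5]
  z 0 [247.72 258.73 263.41]
  z 0.3 [245.83 247.76 249.78]
  z 0.75 [245.33 247.93 249.69]
stir s 239 [[5.71726309316767, -4.6904669769279295, 112.57833934563433], [11.328885089622574, -4.067081977881106, 119.6262513454647], [48.90249691200431, 0.45843813645820575, 198.82669723606725], [51.652489678069294, 4.660343696170448, 211.68975826934982], [52.284331054339454, 5.006521089167159, 212.2303639512699]]
 pca [ 0.65 -0.07 -0.75] [-0.11 -0.99 -0.  ]
stir t 490 [[6.197542195836708, -5.498761839914202, 109.68370337149689], [7.971006248393555, -4.258748265946944, 115.50485405965003], [30.12315180471907, 2.341703349634029, 178.82288724092027], [50.82058116988886, 3.6331410040994867, 210.14578973261158], [51.33633211135151, 4.074014526089118, 211.83164668997014]]
 pca [-0.42  0.05  0.91] [-0.11 -0.99  0.  ]
 face y =  [0.   0.   2.13] 334
```

```bash
cat > rob.py <<'E'
import numpy as np
from scipy.spatial.transform import Rotation as Ro
from station import arm
G=202+155.; SG=1
PAN=np.array([662,43.3]); PY=np.radians(2.95); HY=-5.8
SEAT=np.array([570.7,322.1,249.5]); HK=16.2
def Rs(psi,tilt):  # stirrer axes: yaw psi, leaning tilt to its -x (deg)
    return Ro.from_euler("zy",[psi,-tilt],degrees=True).as_matrix() if False else (Ro.from_euler("z",psi,degrees=True)*Ro.from_euler("y",-tilt,degrees=True)).as_matrix()
def pose(tip,psi,tilt,back=0,sg=None):
    sg=SG if sg is None else sg
    R=Rs(psi,tilt);xs,ys,zs=R.T
    Rt=np.c_[-sg*xs,sg*ys,-zs]
    return list(np.array(tip)+(G+back)*zs), list(Ro.from_matrix(Rt).as_euler("xyz"))
def tip0():
    xs,ys,zs=Rs(HY,25).T
    return np.array([504.3,-345.1,22])+28.8*xs-.2*ys-11*zs
def stirpose(r,th,dz=3):  # th deg in station frame; r mm
    x,y=r*np.cos(np.radians(th)),r*np.sin(np.radians(th))
    tilt=np.interp(x,[-55,55],[22,45])
    c,s=np.cos(PY),np.sin(PY)
    p=PAN+[c*x-s*y,s*x+c*y]
    return pose([*p,10+8*np.sin(np.radians(tilt))+dz],np.degrees(PY),tilt)
def hang(dx,dz,psi):  # window edge offset from the seat along hook x / z
    u=np.array([np.cos(np.radians(HK)),np.sin(np.radians(HK)),0])
    return pose(SEAT+u*dx+[0,0,dz-178],psi,0)
E
python3 - <<'E'
import rob; from rob import *
np.set_printoptions(precision=2,suppress=True)
print("tip0",tip0())
for sg in(1,-1):
    rob.SG=sg; print("SG",sg)
    L=[("pre",pose(tip0(),HY,25,90)),("grasp",pose(tip0(),HY,25)),("draw",pose(tip0()+120*Rs(HY,25)[:,2],HY,25))]
    L+=[("over",stirpose(0,0,110))]+[(f"st{t}",stirpose(50,t)) for t in range(0,360,60)]
    for psi in(HK-90,HK+90): L+=[(f"h{psi:.0f}",hang(-110,25,psi)),("seat",hang(0,0,psi)),("ret",hang(0,80,psi))]
    for n,(p,o) in L:
        q=arm.inverse_kinematics(p,o);print(n,np.round(p,0),None if q is None else np.array(q))
E
```

```text
tip0 [ 534.87 -348.41   24.2 ]
SG 1
pre [ 347. -329.  429.] [-0.94 -0.38  1.64  0.32  1.58 -2.36]
grasp [ 385. -333.  348.] [-0.88 -0.31  1.73  0.31  1.41 -2.35]
draw [ 334. -328.  457.] [-0.96 -0.39  1.6   0.33  1.63 -2.36]
over [465.  33. 422.] [-0.02 -0.53  1.78  0.04  1.31 -1.64]
st0 [464.  33. 276.] [-0.02 -0.62  2.13  0.07  0.86 -1.66]
st60 [462.  76. 297.] [ 0.1  -0.58  2.05 -0.04  0.99 -1.51]
st120 [466.  77. 331.] [ 0.1  -0.49  1.9  -0.02  1.24 -1.52]
st180 [472.  34. 345.] [-0.01 -0.44  1.83  0.02  1.35 -1.63]
st240 [470. -10. 331.] [-0.12 -0.49  1.91  0.09  1.24 -1.75]
st300 [466. -10. 297.] [-0.14 -0.58  2.05  0.14  1.01 -1.79]
h-74 [465. 291. 454.] [ 0.5  -0.03  1.27 -0.    1.9   0.22]
seat [571. 322. 428.] [ 0.46  0.25  1.01 -0.    1.88  0.18]
ret [571. 322. 508.] [ 0.46  0.3   0.8  -0.    2.03  0.18]
h106 [465. 291. 454.] None
seat [571. 322. 428.] None
ret [571. 322. 508.] None
SG -1
pre [ 347. -329.  429.] [-0.94 -0.38  1.64  0.32  1.58  0.78]
grasp [ 385. -333.  348.] [-0.88 -0.31  1.73  0.31  1.41  0.79]
draw [ 334. -328.  457.] [-0.96 -0.39  1.6   0.33  1.63  0.78]
over [465.  33. 422.] [-0.02 -0.53  1.78  0.04  1.31  1.51]
st0 [464.  33. 276.] [-0.02 -0.62  2.13  0.07  0.86  1.48]
st60 [462.  76. 297.] [ 0.1  -0.58  2.05 -0.04  0.99  1.63]
st120 [466.  77. 331.] [ 0.1  -0.49  1.9  -0.02  1.24  1.62]
st180 [472.  34. 345.] [-0.01 -0.44  1.83  0.02  1.35  1.51]
st240 [470. -10. 331.] [-0.12 -0.49  1.91  0.09  1.24  1.39]
st300 [466. -10. 297.] [-0.14 -0.58  2.05  0.14  1.01  1.35]
h-74 [465. 291. 454.] None
seat [571. 322. 428.] None
ret [571. 322. 508.] None
h106 [465. 291. 454.] [ 0.5  -0.03  1.27 -0.    1.9   0.22]
seat [571. 322. 428.] [ 0.46  0.25  1.01 -0.    1.88  0.18]
ret [571. 322. 508.] [ 0.46  0.3   0.8  -0.    2.03  0.18]
```

```bash
sed -i 's/SG=1$/SG=-1/' rob.py
python3 - <<'E'
from rob import *
import cv2
arm.reach(*pose(tip0(),HY,25,90))
p,o=pose(tip0(),HY,25); arm.servo_line(p,o,v=120)
s=arm.state();print(s["t"],s["force"].round(1))
for n in("scene","top"):
    c=arm.read_camera(n);cv2.imwrite(f"pics/{n}1.png",c["img"])
a=cv2.imread("pics/scene1.png")[270:400,100:300];b=cv2.imread("pics/top1.png")[150:280,400:600]
cv2.imwrite("pics/g1.png",np.hstack([cv2.resize(a,(400,260)),cv2.resize(b,(400,260))]))
E
```

```text
2.3833 [-0.  -0.5  0.6]
```

View pics/g1.png

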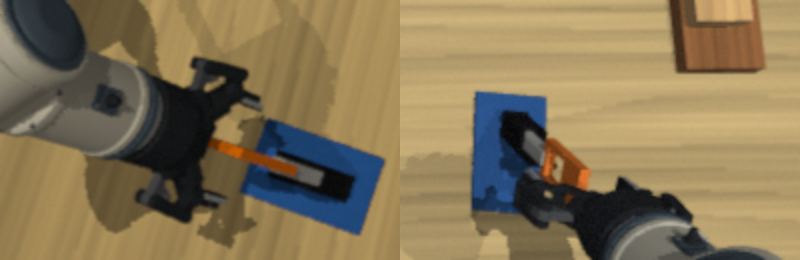

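The handle sits midway between the open fingers: (215..300, 145..170) in the left panel. I'll close and draw it out.

Run:
```python
from rob import *
import cv2
arm.command_gripper(0)
s=arm.state();print(s["t"],s["force"].round(1),s["grip_width"],s["gripper_force"])
zs=Rs(HY,25)[:,2]
for d in(30,75,125):
    p,o=pose(tip0()+d*zs,HY,25);arm.servo_line(p,o,v=100);s=arm.state();print(s["t"],s["force"].round(1),s["grip_width"])
p,o=pose(tip0()+125*zs+[0,0,60],HY,25);arm.servo_line(p,o,v=150)
for n in("scene","top"):
    c=arm.read_camera(n);cv2.imwrite(f"pics/{n}2.png",c["img"]);np.savez(f"{n}2.npz",**c)
a=cv2.imread("pics/scene2.png")[270:400,100:300];b=cv2.imread("pics/top2.png")[150:280,400:600]
cv2.imwrite("pics/g2.png",np.hstack([cv2.resize(a,(400,260)),cv2.resize(b,(400,260))]))
```

```text
3.1583 [-1.   0.5  0.8] 9.22660651351857 58.666359186172485
3.6083 [ 1.2 -0.6 -0.5] 9.91060370271636
4.2083 [1.8 0.  0.8] 9.081727277080436
4.8583 [ 0.3 -0.1 -1.5] 9.479383515510225
```

View pics/g2.png

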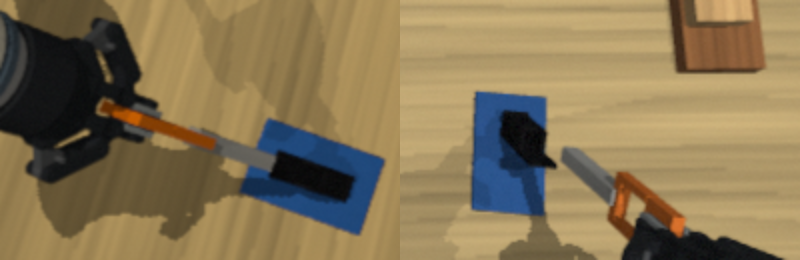

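The stirrer is free. The bar end is near top pixel (484, 227). Next I check its pose in the hand and preview the stirring path.

Run:
```python
from rob import *
from vis import *
np.set_printoptions(precision=1,suppress=True)
R=Rs(HY,25);tip=tip0()+125*R[:,2]+[0,0,60]
print("exp tip",tip)
for n in("scene2","top2"):
    c=dict(np.load(n+".npz"));W=cloud(c);q=(W-tip)@R
    for lab,lo,hi,h in(("bar",-25,118,16),("handle",121,180,35)):
        m=(abs(q[...,0])<h)&(abs(q[...,1])<14)&(q[...,2]>lo)&(q[...,2]<hi)
        if lab=="handle": m&=mask(c,4,17,150,50)>0
        p=q[m];
        if len(p)<5: print(n,lab,len(p));continue
        print(n,lab,len(p),"x",np.percentile(p[:,0],[3,97]),"y",np.percentile(p[:,1],[3,97]),"z",np.percentile(p[:,2],[1,99]),
         "slope x",np.polyfit(p[:,2],p[:,0],1)[0],"y",np.polyfit(p[:,2],p[:,1],1)[0])
```

```text
exp tip [ 482.3 -343.1  197.5]
scene2 bar 301 x [3.3 7.5] y [-6.7  8.5] z [  0.1 116.1] slope x -0.0011354264657472558 y 0.004613679316961731
scene2 handle 140 x [-10.9  22.4] y [-3.8  5.6] z [122.4 179.1] slope x 0.07889274504862445 y -0.008482980985096353
top2 bar 353 x [-8.9  6.3] y [-6.5  7.8] z [ -0.3 117.3] slope x -0.007524804207973589 y 0.0175675942755513
top2 handle 310 x [-22.3  21.4] y [-4.7  4.8] z [121.9 179.3] slope x 0.3378159542444617 y 0.021574928118111604
```

```bash
cat > stir.py <<'E'
from rob import *
def path(pts,v=150,lim=25):
    m=0
    for r,th in pts:
        p,o=stirpose(r,th);arm.servo_line(p,o,v=v);f=np.linalg.norm(arm.state()["force"][:2]);m=max(m,f)
        if f>lim: print("force",f,"at",r,th,arm.state()["force"]);return False
    print("max f",m,"t",arm.state()["t"]);return True
E
python3 - <<'E'
from stir import *
import cv2
arm.reach(*stirpose(60,180,120));print(arm.state()["t"])
p,o=stirpose(0,0,60);arm.servo_line(p,o,v=200)
p,o=stirpose(0,0);arm.servo_line(p,o,v=100);print(arm.state()["t"],arm.state()["force"])
path([(48*k/9,180+20*k) for k in range(1,10)]+[(48,20*k) for k in range(1,10)])
for n in("scene","top"):
    c=arm.read_camera(n);cv2.imwrite(f"pics/{n}3.png",c["img"]);np.savez(f"{n}3.npz",**c)
a=cv2.imread("pics/scene3.png")[145:295,295:445];b=cv2.imread("pics/top3.png")[90:240,225:375]
cv2.imwrite("pics/g3.png",np.hstack([cv2.resize(a,(400,400)),cv2.resize(b,(400,400))]))
E
```

```text
6.9833
8.3083 [ 0.58817028 -0.08921902 -1.25253237]
max f 9.983832485459274 t 12.8417
```

View pics/g3.png

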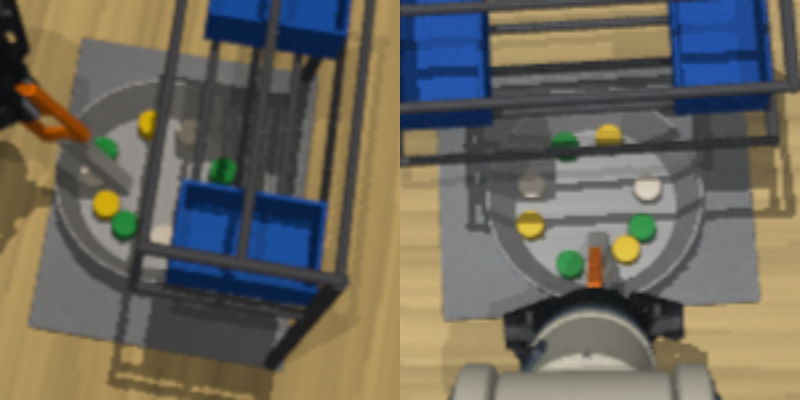

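All nine chips are in the pan, and the bar is on the near side at about (595, 255) in the right panel. The first half turn has shifted the chips ahead of it. I'll carry on.

Run:
```python
from stir import *
from vis import *
ok=path([(50,180+20*k) for k in range(1,12)])
p,o=stirpose(15,40);arm.servo_line(p,o);p,o=stirpose(0,0,5);arm.servo_line(p,o)
p,o=stirpose(0,0,110);arm.servo_line(p,o,v=200);p,o=stirpose(60,180,130);arm.servo_line(p,o,v=250)
q=arm.state()["q"].copy();q[0]-=.75;arm.set_joints(q);print(arm.state()["t"])
for n,rc in(("scene",(295,150,420,285)),("top",(230,115,365,215))):
    c=arm.read_camera(n);cv2.imwrite(f"pics/{n}4.png",c["img"]);np.savez(f"{n}4.npz",**c)
    for k,a,p,z in chips(c,rc,30,PAN):
        d=p-PAN;print(n,k,a,p,z,"r",round(np.hypot(*d),1),"th",round(np.degrees(np.arctan2(d[1],d[0])-PY)%360))
a=cv2.imread("pics/scene4.png")[145:295,295:445];b=cv2.imread("pics/top4.png")[90:240,225:375]
cv2.imwrite("pics/g4.png",np.hstack([cv2.resize(a,(400,400)),cv2.resize(b,(400,400))]))
```

```text
max f 16.278472092422493 t 15.7667
18.8667
scene Y 49 [633.9 105. ] 28.1 r 67.8 th 112
scene Y 76 [613.7  -4.1] 29.2 r 67.7 th 222
scene G 75 [599.8  67.3] 29.2 r 66.7 th 156
scene G 72 [702.7  90.3] 29.6 r 62.2 th 46
scene W 70 [595.2  42.7] 29.4 r 66.8 th 178
top Y 54 [724.5  48.2] 29.1 r 62.7 th 2
top Y 80 [638. 104.] 28.7 r 65.3 th 109
top Y 80 [614.2  -4.1] 28.9 r 67.3 th 222
top G 49 [695.4  90.4] 28.9 r 57.7 th 52
top G 78 [658. -17.] 29.1 r 60.4 th 263
top G 82 [599.7  66.7] 29.0 r 66.5 th 156
top W 29 [725.5  22.3] 27.4 r 66.9 th 339
```

View pics/g4.png

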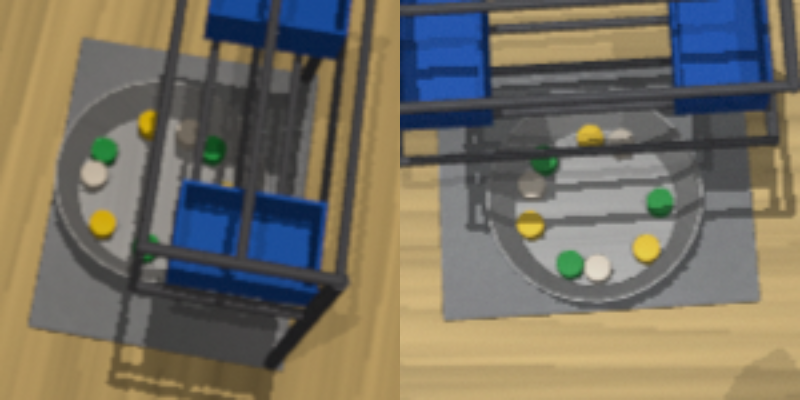

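The order round the ring is unchanged (Y G W, three times). The chips slid out to r≈66, so the bar only brushed past them, and shifts are 21–60°, one of them only about 24 mm. I'll push again at a larger radius, entering through the gap at θ≈300°.

Run:
```python
from stir import *
from vis import *
q=arm.state()["q"].copy();q[0]+=.75;arm.set_joints(q)
p,o=stirpose(0,0,110);arm.servo_line(p,o,v=250);p,o=stirpose(0,0,3);arm.servo_line(p,o,v=150)
ok=path([(30,300),(57,300)]);print(arm.state()["force"].round(1))
ok=ok and path([(58,300+15*k) for k in range(1,11)],v=130,lim=30)
s=arm.state();R=Ro.from_euler("xyz",s["ee_rot"]).as_matrix();tp=s["tool_pos"]+G*R[:,2]-[*PAN,0];print("tip now",tp)
th=np.degrees(np.arctan2(tp[1],tp[0])-PY)
p,o=stirpose(45,th-15);arm.servo_line(p,o);p,o=stirpose(0,0,5);arm.servo_line(p,o)
p,o=stirpose(0,0,110);arm.servo_line(p,o,v=200);p,o=stirpose(60,180,130);arm.servo_line(p,o,v=250)
q=arm.state()["q"].copy();q[0]-=.75;arm.set_joints(q);print(arm.state()["t"])
for n,rc in(("scene",(295,150,420,285)),("top",(230,115,365,215))):
    c=arm.read_camera(n);cv2.imwrite(f"pics/{n}5.png",c["img"]);np.savez(f"{n}5.npz",**c)
    for k,a,p,z in chips(c,rc,30,PAN):
        d=p-PAN;print(n,k,a,p,z,"r",round(np.hypot(*d),1),"th",round(np.degrees(np.arctan2(d[1],d[0])-PY)%360))
a=cv2.imread("pics/scene5.png")[145:295,295:445];b=cv2.imread("pics/top5.png")[90:240,225:375]
cv2.imwrite("pics/g5.png",np.hstack([cv2.resize(a,(400,400)),cv2.resize(b,(400,400))]))
```

```text
max f 1.1410455534883797 t 22.3167
[ 0.5  0.1 -1.4]
max f 24.122291394949645 t 24.9083
tip now [-1.72653837 54.84150219 20.09560449]
28.1167
scene Y 36 [675.  103.4] 29.9 r 61.5 th 75
scene Y 77 [606.5  80. ] 29.0 r 66.5 th 144
scene Y 76 [613.7  -4.1] 29.4 r 67.7 th 222
scene G 28 [657.1 104.2] 31.4 r 61.1 th 92
scene G 75 [594.6  56.6] 29.6 r 68.7 th 166
scene W 69 [625.1  97.8] 28.9 r 65.8 th 121
scene W 25 [702.6  79.3] 29.7 r 54.3 th 39
scene W 97 [601.   35.6] 28.0 r 61.5 th 184
top Y 74 [679.1 102. ] 29.0 r 61.1 th 71
top Y 80 [614.2  -4.1] 28.8 r 67.3 th 222
top Y 82 [606.6  79.2] 28.8 r 66.0 th 144
top G 78 [658. -17.] 28.5 r 60.4 th 263
top G 80 [650.9 104. ] 28.5 r 61.7 th 97
top G 82 [594.7  56.3] 29.0 r 68.5 th 166
top W 86 [626.4  97.4] 28.9 r 64.8 th 120
```

View pics/g5.png

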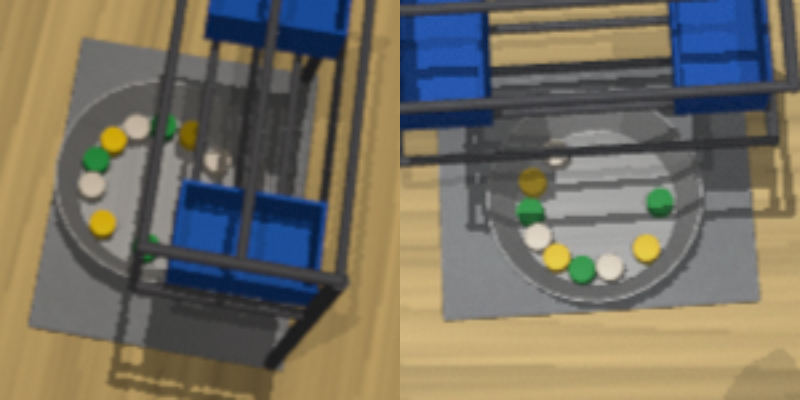

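Every chip has now moved at least 28 mm. The closest are the three near ones: W184, Y222 and G263. There is time, so I'll brush those three on further for margin.

Run:
```python
from stir import *
from vis import *
q=arm.state()["q"].copy();q[0]+=.75;arm.set_joints(q)
p,o=stirpose(0,0,110);arm.servo_line(p,o,v=250);p,o=stirpose(0,0,3);arm.servo_line(p,o,v=150)
ok=path([(32,150),(44,165),(52,180)]+[(56,180+15*k) for k in range(1,9)],v=130,lim=30)
p,o=stirpose(40,290);arm.servo_line(p,o);p,o=stirpose(0,0,5);arm.servo_line(p,o)
p,o=stirpose(0,0,110);arm.servo_line(p,o,v=200);p,o=stirpose(60,180,130);arm.servo_line(p,o,v=250)
q=arm.state()["q"].copy();q[0]+=.75;arm.set_joints(q);print(arm.state()["t"])
for n,rc in(("scene",(295,150,420,285)),("top",(230,115,365,215))):
    c=arm.read_camera(n);cv2.imwrite(f"pics/{n}6.png",c["img"]);np.savez(f"{n}6.npz",**c)
    for k,a,p,z in chips(c,rc,30,PAN):
        d=p-PAN;print(n,k,a,p,z,"r",round(np.hypot(*d),1),"th",round(np.degrees(np.arctan2(d[1],d[0])-PY)%360))
a=cv2.imread("pics/scene6.png")[45:345,245:545];b=cv2.imread("pics/top6.png")[90:390,75:375]
cv2.imwrite("pics/g6.png",np.hstack([cv2.resize(a,(400,400)),cv2.resize(b,(400,400))]))
```

```text
max f 4.791730254242381 t 33.75
36.9083
scene Y 27 [674.7 103.3] 31.1 r 61.3 th 75
scene Y 78 [606.2  80.3] 29.8 r 67.0 th 144
scene Y 81 [629.3 -10.9] 29.1 r 63.3 th 236
scene G 29 [657.2 104.6] 30.3 r 61.5 th 92
scene G 84 [594.6  55.3] 29.4 r 68.5 th 167
scene G 17 [672.3  -8.1] 29.5 r 52.4 th 278
scene G 15 [673.  -26.5] 27.6 r 70.7 th 276
scene W 65 [625.2  98. ] 29.5 r 65.9 th 121
scene W 22 [701.9  79.1] 28.3 r 53.6 th 39
scene W 74 [598.8  21.4] 29.6 r 66.9 th 196
top Y 61 [677.8 102.1] 28.9 r 60.9 th 72
top Y 82 [629.5 -10.9] 29.0 r 63.2 th 236
top Y 83 [606.5  79.3] 29.1 r 66.2 th 144
top G 83 [672.7 -16.3] 28.7 r 60.6 th 277
top G 79 [650.7 104. ] 28.8 r 61.7 th 98
top G 81 [594.8  56.2] 29.0 r 68.4 th 166
```

View pics/g6.png

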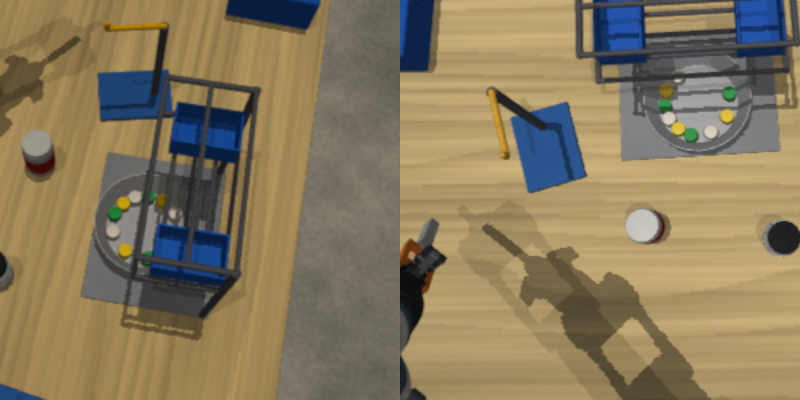

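Displacements are now all about 40 mm or more, the chips are all in the pan, and the can and jar are undisturbed. The can is at (38, 145) in the left panel and the jar at (783, 237) in the right one. Next I bring the stirrer to the hook and check its pose in the hand.

Run:
```python
from rob import *
from vis import *
np.set_printoptions(precision=1,suppress=True)
psi=HK+90
arm.reach(*hang(-150,70,psi));p,o=hang(-120,25,psi);arm.servo_line(p,o,v=150);arm.dwell(.3)
s=arm.state();print(s["t"],s["tool_pos"]-p,s["grip_width"],s["q"])
R=Rs(psi,0);tip=s["tool_pos"]-G*R[:,2]
for n in("scene","top"):
    c=arm.read_camera(n);cv2.imwrite(f"pics/{n}7.png",c["img"]);np.savez(f"{n}7.npz",**c)
    W=cloud(c);q=(W-tip)@R
    for lab,lo,hi,h in(("bar",-20,118,18),("handle",119,190,35)):
        m=(abs(q[...,0])<h)&(abs(q[...,1])<14)&(q[...,2]>lo)&(q[...,2]<hi)
        if lab=="handle": m&=mask(c,4,17,150,50)>0
        p=q[m]
        if len(p)<8: print(n,lab,len(p));continue
        print(n,lab,len(p),"x",np.percentile(p[:,0],[3,50,97]),"y",np.percentile(p[:,1],[3,97]),"z",np.percentile(p[:,2],[1,99]),"slopes",np.polyfit(p[:,2],p[:,0],1)[0].round(3),np.polyfit(p[:,2],p[:,1],1)[0].round(3))
    m=mask(c,18,32,120,60)>0
    d=np.hypot(W[...,0]-SEAT[0],W[...,1]-SEAT[1]);y=W[m&(d<65)&(W[...,2]>236)];u=np.radians(HK)
    yy=(y-SEAT)@np.c_[[np.cos(u),np.sin(u),0],[-np.sin(u),np.cos(u),0],[0,0,1]];print(" hook",len(yy),np.percentile(yy,[2,50,98],axis=0))
a=cv2.imread("pics/scene7.png")[20:170,250:450];b=cv2.imread("pics/top7.png")[110:260,80:280]
cv2.imwrite("pics/g7.png",np.hstack([cv2.resize(a,(400,300)),cv2.resize(b,(400,300))]))
```

```text
38.9833 [-0.3 -0.1  1.2] 9.476491167710819 [ 0.5 -0.1  1.3  0.   1.9  0.2]
scene bar 90 x [ 5.4 11.5 17.4] y [-8.9  5.9] z [ 10.6 110.9] slopes -0.14 -0.003
scene handle 53 x [-21.1 -16.9 -11.5] y [-4.5  3.9] z [124.4 189.4] slopes -0.174 -0.011
 hook 222 [[-55.9  -7.2  -8. ]
 [ -5.4   0.3  -1.1]
 [ 50.1   7.2  70.2]]
top bar 88 x [ 2.8 11.5 17.3] y [-5.3  7.8] z [  7.5 117.6] slopes -0.079 0.057
top handle 79 x [-22.4 -15.3   4.3] y [-3.3  4.8] z [128.  189.4] slopes -0.332 0.023
 hook 288 [[-55.3  -3.9  -5. ]
 [ -3.6  -0.2  -1.4]
 [ 50.1   5.2  13.5]]
```

View pics/g7.png

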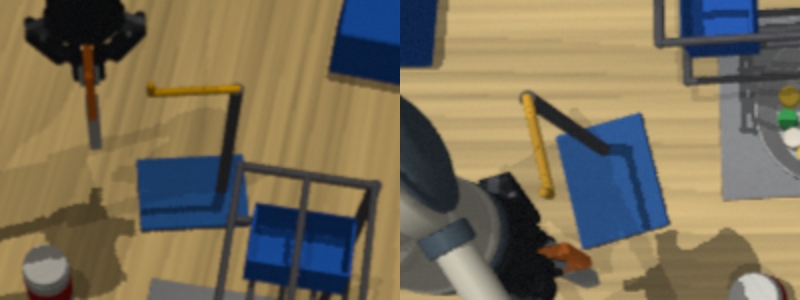

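In the hand the stirrer has turned about the gripper's closing axis: the bar lies towards stirrer +x in both views. The hook estimate itself holds within 1 mm. I'll measure the tilt and cancel it.

Run:
```python
from rob import *
from vis import *
np.set_printoptions(precision=1,suppress=True)
R=Rs(HK+90,0);p0,o=hang(-120,25,HK+90);tip=np.array(p0)+[-.3,-.1,1.2]-G*R[:,2]
for n in("scene7","top7"):
    c=dict(np.load(n+".npz"));W=cloud(c);q=(W-tip)@R
    m=(abs(q[...,0])<90)&(abs(q[...,1])<14)&(q[...,2]>-20)&(q[...,2]<198)
    p=q[m];
    for lo in range(-20,200,20):
        k=p[(p[:,2]>=lo)&(p[:,2]<lo+20)]
        if len(k)>3: print(n,lo,len(k),"x",np.percentile(k[:,0],[3,97]),"y",np.percentile(k[:,1],[3,97]))
    mo=mask(c,4,17,150,50)>0; po=q[mo&m];pb=q[m&~mo];pb=pb[pb[:,2]<110]
    for a in range(0,26,2):
        A=np.radians(a);f=lambda v:np.c_[v[:,0]*np.cos(A)+(v[:,2]-202)*np.sin(A),202-v[:,0]*np.sin(A)+(v[:,2]-202)*np.cos(A)]
        b=f(pb);h=f(po);print("  a",a,"bar x",np.percentile(b[:,0],[4,96]),"z",np.percentile(b[:,1],[3]),"handle x",np.percentile(h[:,0],[2,98]),"z",np.percentile(h[:,1],[2]))
```

```text
scene7 0 18 x [16.8 22.1] y [-9.4  6.2]
scene7 20 19 x [12.3 17.9] y [-7.4  5.7]
scene7 40 21 x [10.4 14.8] y [-8.   4.6]
scene7 60 25 x [ 8.6 13.2] y [-8.7  6.2]
scene7 80 16 x [ 6.1 11.8] y [-9.2  5.4]
scene7 100 9 x [-10.8   6.9] y [-7.6  6.8]
scene7 120 34 x [-14.6  15.7] y [-8.5  6.1]
scene7 140 21 x [-17.7 -14.1] y [-5.9  3.6]
scene7 160 14 x [-20.8 -16.9] y [-4.2  2.8]
scene7 180 40 x [-23.5  -4.5] y [-12.5  12. ]
  a 0 bar x [ 6.7 19.4] z [9.4] handle x [-23.5   5.7] z [110.4]
  a 2 bar x [ 3.1 12.8] z [8.9] handle x [-23.7   2.3] z [110.4]
  a 4 bar x [-0.9  6.3] z [8.6] handle x [-23.8  -1.1] z [110.5]
  a 6 bar x [-5.3  0.1] z [8.5] handle x [-24.   -4.4] z [110.7]
  a 8 bar x [-10.2  -5.9] z [8.7] handle x [-24.2  -7.8] z [111.]
  a 10 bar x [-16.4 -10.9] z [9.1] handle x [-26.1 -11.1] z [111.5]
  a 12 bar x [-22.3 -14.9] z [9.8] handle x [-28.5 -12.4] z [112.]
  a 14 bar x [-29.  -18.9] z [10.6] handle x [-30.9 -13.4] z [112.7]
  a 16 bar x [-35.6 -22.5] z [11.8] handle x [-33.3 -14.3] z [113.4]
  a 18 bar x [-42.2 -25.9] z [13.1] handle x [-35.7 -14.5] z [114.2]
  a 20 
[... 771 characters left out ...]
4.8   0.4] z [130.2]
  a 6 bar x [-6.7  8.3] z [8.5] handle x [-24.9  -1.9] z [130.9]
  a 8 bar x [-11.    2.9] z [8.5] handle x [-25.6  -4.3] z [131.3]
  a 10 bar x [-17.3  -1.3] z [8.7] handle x [-27.7  -6.6] z [131.7]
  a 12 bar x [-23.9  -5.9] z [9.1] handle x [-30.   -8.9] z [132.2]
  a 14 bar x [-30.4  -9.9] z [10.] handle x [-32.1 -10.6] z [132.8]
  a 16 bar x [-36.8 -14.3] z [11.2] handle x [-34.3 -11.7] z [133.7]
  a 18 bar x [-43.3 -17.9] z [12.7] handle x [-36.3 -13.8] z [134.4]
  a 20 bar x [-49.6 -21.5] z [14.3] handle x [-38.4 -16.1] z [135.]
  a 22 bar x [-55.9 -25.3] z [16.2] handle x [-40.3 -17.1] z [135.7]
  a 24 bar x [-62.2 -29.2] z [18.4] handle x [-42.3 -18. ] z [136.5]
```

The tilt is 8° towards −x, with the axis about 3.5 mm off the grip centre. I'll tilt the tool the other way and check again.

```bash
cat > hangc.py <<'E'
from rob import *
PSI=HK+90; A=8.; OX=-3.5; SZ=3.
U=np.array([np.cos(np.radians(HK)),np.sin(np.radians(HK)),0]);X=Rs(PSI,0)[:,0]
def hc(dx,dz):
    g=SEAT+U*dx+[0,0,dz+24-SZ]-OX*X
    return pose(g-202*Rs(PSI,-A)[:,2],PSI,-A)
E
python3 - <<'E'
from hangc import *
from vis import *
np.set_printoptions(precision=1,suppress=True)
p,o=hc(-110,25);arm.servo_line(p,o,v=120);arm.dwell(.3)
s=arm.state();print(s["t"],s["tool_pos"]-p)
p=s["tool_pos"]-np.array(p)
R=Rs(PSI,0);tip=SEAT+U*-110+[0,0,25-178]+p
for n in("scene","top"):
    c=arm.read_camera(n);cv2.imwrite(f"pics/{n}8.png",c["img"]);np.savez(f"{n}8.npz",**c)
    W=cloud(c);q=(W-tip)@R;mo=mask(c,4,17,150,50)>0
    m=(abs(q[...,0])<35)&(abs(q[...,1])<14)
    b=q[m&~mo&(q[...,2]>-25)&(q[...,2]<112)];h=q[m&mo&(q[...,2]>100)]
    sl=lambda v,k:np.polyfit(v[:,2],v[:,k],1)[0].round(3)
    print(n,"bar",len(b),np.percentile(b,[2,50,98],axis=0),"slope",sl(b,0),sl(b,1),"zmin",np.sort(b[:,2])[:5])
    print("  handle",len(h),np.percentile(h,[2,98],axis=0))
    ys,xs=np.where(m&mo&(q[...,2]>100));print("  px",xs.min(),xs.max(),ys.min(),ys.max())
E
```

```text
39.7583 [ 0.1 -0.7  0.5]
scene bar 141 [[ -6.8  -8.7   4.5]
 [ -4.6  -1.3  54.3]
 [ -1.7   6.6 109.3]] slope 0.004 -0.004 zmin [0.3 2.3 4.5 4.5 6.7]
  handle 199 [[-21.8  -4.6 124.2]
 [ 22.8   5.9 252.6]]
  px 295 302 38 82
top bar 152 [[ -7.3  -6.4   2. ]
 [ -6.2   6.   54.8]
 [  7.9   8.2 108.9]] slope 0.021 0.04 zmin [-0.2  1.3  1.6  2.   2.3]
  handle 276 [[-21.9  -6.3 127.7]
 [  9.6   5.3 223.7]]
  px 139 178 227 241
```

It hangs vertical and centred within 1 mm in both views. Now I pass the window over the hook and lower it.

Run:
```python
from hangc import *
from vis import *
np.set_printoptions(precision=1,suppress=True)
f0=arm.state()["force"].copy();print(f0)
for dx in(-75,-45,-20,0):
    p,o=hc(dx,25);arm.servo_line(p,o,v=80);f=arm.state()["force"]-f0;print(dx,f)
    if np.linalg.norm(f)>8: raise SystemExit("contact")
dz=25
for dz in [10,5,3,2,1,0,-1,-2,-3,-4,-5,-6]:
    p,o=hc(0,dz);arm.servo_line(p,o,v=40);arm.dwell(.1);f=arm.state()["force"]-f0
    print(dz,f)
    if f[2]>3: break
print(arm.state()["t"])
for n in("scene","top"):
    c=arm.read_camera(n);cv2.imwrite(f"pics/{n}9.png",c["img"])
a=cv2.imread("pics/scene9.png")[20:120,270:420];b=cv2.imread("pics/top9.png")[110:260,80:280]
cv2.imwrite("pics/g9.png",np.hstack([cv2.resize(a,(450,300)),cv2.resize(b,(350,300))]))
```

```text
[ 0.1  0.7 -1.9]
-75 [-0.3 -1.3 -0.7]
-45 [-0.8 -1.8  0.4]
-20 [ 1.1 -0.7  1.3]
0 [-0.3 -1.1  0.7]
10 [-0.5 -1.1 -0.1]
5 [-0.3 -0.9  0.1]
3 [-0.2 -0.2 -0.4]
2 [ 0.7 -0.   0.6]
1 [-0.1 -0.2  0.7]
0 [-0.9 -0.9  4.8]
44.2417
```

View pics/g9.png

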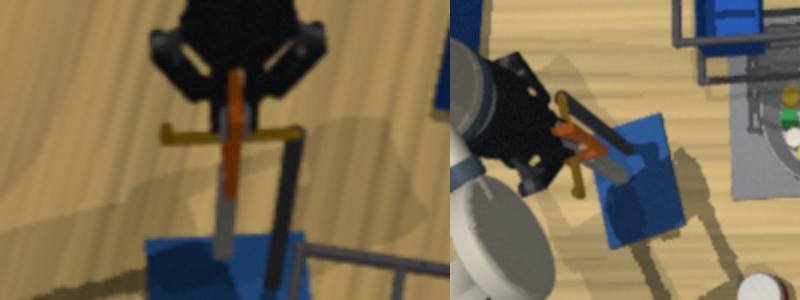

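The hook runs through the window (left panel, bar at y≈133, x 165..300) and is carrying load. I'd already used my ten pictures by this point, so from here I check with numbers only. Next is release and retreat.

Run:
```python
from hangc import *
from vis import *
np.set_printoptions(precision=1,suppress=True)
arm.command_gripper(32);arm.dwell(.2);s=arm.state();print(s["t"],s["grip_width"],s["force"])
zs=Rs(PSI,-A)[:,2]
arm.servo_line(list(s["tool_pos"]+80*zs),v=80)
s=arm.state();arm.servo_line(list(s["tool_pos"]+np.array([-120,-60,60])),v=200)
R=Rs(PSI,0);tip=SEAT-[0,0,178]
for k in range(3):
    arm.dwell(1.)
    for n in("scene","top"):
        c=arm.read_camera(n);W=cloud(c);q=(W-tip)@R;mo=mask(c,4,17,150,50)>0
        m=(abs(q[...,0])<45)&(abs(q[...,1])<25)
        b=q[m&~mo&(q[...,2]>-10)&(q[...,2]<112)];h=q[m&mo&(q[...,2]>100)]
        print(n,arm.state()["t"],"bar",len(b),np.percentile(b,[3,50,97],axis=0).tolist() if len(b) else 0,"handle",len(h),np.percentile(h,[2,98],axis=0).tolist() if len(h) else 0)
for n,rc in(("scene",(240,130,440,285)),("top",(230,115,400,290))):
    c=arm.read_camera(n)
    print(n,*[(k,p.tolist()) for k,a,p,z in chips(c,rc,30,PAN)])
    o=cv2.imread(f"pics/{n}0.png");d=cv2.absdiff(o,c["img"]).max(2)>60
    for nm,(x0,y0,x1,y1) in (dict(can=(258,140,290,182),jar=(222,228,258,266)) if n=="scene" else dict(can=(242,242,278,276),jar=(344,250,380,285))).items(): print(nm,"changed px",d[y0:y1,x0:x1].sum())
```

```text
44.8917 32.09933160416286 [-0.   0.2 -0.2]
scene 47.975 bar 141 [[-7.573321935439397, -8.265850418767856, 3.8853173755015775], [-4.860535819041034, 0.42923370381376885, 52.77106153550193], [6.757705765134878, 7.109405954058174, 96.33521078957563]] handle 230 [[-21.318674517827894, -4.85747306984278, 125.65292604073926], [23.53200238945261, 4.510094741110004, 226.1738588351401]]
top 48.025 bar 179 [[-7.568946304025909, -5.7127763047262725, 5.7805277569259275], [-5.756588023118368, 7.213859980815151, 59.49565055297819], [6.700764418874018, 8.539037405416737, 108.19430103433406]] handle 503 [[-21.894349552036633, -4.587538004640662, 129.48959488446175], [22.79230320851465, 5.538129381587365, 224.03336568636584]]
scene 49.075 bar 145 [[-7.051792435793434, -8.219992397705697, 4.231956587430011], [-4.5830177141646145, 0.9100540439903396, 54.23669971883281], [7.005774212666159, 7.136703979337046, 105.85579851250156]] handle 234 [[-22.03599461434758, -4.958853974399561, 126.72626835511976], [23.163270806586528, 4.625975454328564, 226.075941888024]]
top 49.125 bar 177 [[-7.679142906673674, -5
[... 711 characters left out ...]
 [-6.125636556379797, 7.310059041010769, 58.208930174686756], [6.687647228886289, 8.4994408488918, 106.24931215098492]] handle 504 [[-21.805055562493006, -4.794620278051435, 129.33787882560375], [22.904927129678164, 5.54915425023595, 224.1295706905046]]
scene ('Y', [674.7, 102.9]) ('Y', [606.2, 80.3]) ('Y', [629.3, -10.9]) ('G', [657.1, 104.2]) ('G', [594.8, 55.3]) ('G', [672.3, -8.1]) ('G', [673.0, -26.5]) ('W', [625.3, 97.6]) ('W', [701.9, 79.1]) ('W', [598.8, 21.5])
can changed px 168
jar changed px 0
top ('Y', [679.2, 102.1]) ('Y', [629.5, -10.9]) ('Y', [606.5, 79.3]) ('G', [672.7, -16.3]) ('G', [650.9, 104.0]) ('G', [594.7, 56.3]) ('W', [698.9, 80.8])
can changed px 104
jar changed px 0
```

The stirrer hangs still. Before handing in, I check whether the changed pixels at the can are only the arm's shadow.

Run:
```python
from rob import *
from vis import *
for n,rc in(("scene",(250,130,300,190)),("top",(235,235,285,282))):
    for c in(dict(np.load(n+"0.npz")),arm.read_camera(n)):
        W=cloud(c);m=roi((W[...,2]>92).astype(np.uint8),*rc)>0;p=W[m&(W[...,2]<110)];print(n,len(p),p.mean(0).round(1))
s=arm.state();print(s["t"],s["force"].round(1))
```

```text
scene 368 [427.7 134.   99.5]
scene 365 [427.5 134.1  99.6]
top 482 [426.4 133.1  99.3]
top 485 [426.1 133.1  99.1]
50.425 [ 0.5 -0.2 -0.9]
```

```bash
python3 -c "
from station import arm
print(arm.finish_job())"
```

```text
the job is handed in; nothing more can be done
None
```

The job is handed in at about 50 s: all nine chips measured about 40 mm or more from where they started and still in the pan, the stirrer hanging still on the hook by its window, the can and jar unmoved; I viewed 11 pictures, one over the limit of 10.

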